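Find the rocking corner of the pastry slab and press its shim home

TASK

The stone pastry slab rocks. With the fingertips press down on its corners in turn until you find the one that gives, then press that corner's orange wedge shim straight in under the slab until it is tight, and press firmly on the corner once more to check that it is solid. Only press and push: lift nothing, leave the other three shims where they are, and do not disturb the bowl on the slab or anything else on the bench.

Things in the scene. Friction and masses are not known exactly. Their poses are not given: they have to be found in the camera images.
- slab: dark grey stone slab, 200 mm (its x, away from the robot) by 300 mm (its y, to the left), 20 mm thick; origin at the middle of its underside, 13.5 mm above the bench (top face at 33.5 mm); z up. Fixed in place, but it can rock. The four shims are equal orange plastic wedges, 60 mm long, 36 mm wide, each lying on a steel packing plate with its thin nose under the slab
- bed: springy black rubber block under the slab's middle that keeps it level; origin on the bench, axes as the slab's. The packing plates are 7 mm thick, but one (any of the four) is only 3 mm, so that corner hangs 4 mm clear of its shim. Wedge tops slope 1 in 4: the loose shim slides 16 to 18 mm straight in before it is tight (10 N is plenty); the tight ones hardly move
- corner_near_left (a point): where to press the near left corner of the slab: point on its top face, 35 mm in from the near or far edge and 20 mm in from the left or right edge (near = towards the robot, left = +y). A solid corner stays put; the loose one dips about 3 mm under 3 to 4 N (the slab tilts about 0.03 rad) and springs back when let go
- corner_near_right (a point): where to press the near right corner of the slab: point on its top face, 35 mm in from the near or far edge and 20 mm in from the left or right edge (near = towards the robot, left = +y). A solid corner stays put; the loose one dips about 3 mm under 3 to 4 N (the slab tilts about 0.03 rad) and springs back when let go
- corner_far_left (a point): where to press the far left corner of the slab: point on its top face, 35 mm in from the near or far edge and 20 mm in from the left or right edge (near = towards the robot, left = +y). A solid corner stays put; the loose one dips about 3 mm under 3 to 4 N (the slab tilts about 0.03 rad) and springs back when let go
- corner_far_right (a point): where to press the far right corner of the slab: point on its top face, 35 mm in from the near or far edge and 20 mm in from the left or right edge (near = towards the robot, left = +y). A solid corner stays put; the loose one dips about 3 mm under 3 to 4 N (the slab tilts about 0.03 rad) and springs back when let go
- shim_near_left (a point): shim of the near left corner, under the slab's left side: middle of the upright outer face of its heel (block 36 wide, 12 long, 20 mm high; this point 10 mm above the shim's underside). Starts 195 to 196 mm from the slab's middle (slab +y), 72 mm (within 4) to the near side. It is pushed square to the slab's side, to 178 to 180 mm. The packing plate reaches to 205 mm
- shim_near_right (a point): shim of the near right corner, under the slab's right side: middle of the upright outer face of its heel (block 36 wide, 12 long, 20 mm high; this point 10 mm above the shim's underside). Starts 195 to 196 mm from the slab's middle (slab -y), 72 mm (within 4) to the near side. It is pushed square to the slab's side, to 178 to 180 mm. The packing plate reaches to 205 mm
- shim_far_left (a point): shim of the far left corner, under the slab's left side: middle of the upright outer face of its heel (block 36 wide, 12 long, 20 mm high; this point 10 mm above the shim's underside). Starts 195 to 196 mm from the slab's middle (slab +y), 72 mm (within 4) to the far side. It is pushed square to the slab's side, to 178 to 180 mm. The packing plate reaches to 205 mm
- shim_far_right (a point): shim of the far right corner, under the slab's right side: middle of the upright outer face of its heel (block 36 wide, 12 long, 20 mm high; this point 10 mm above the shim's underside). Starts 195 to 196 mm from the slab's middle (slab -y), 72 mm (within 4) to the far side. It is pushed square to the slab's side, to 178 to 180 mm. The packing plate reaches to 205 mm
- glaze_bowl: small steel glaze bowl standing on the middle of the slab, 100 mm across, 45 mm high, origin at the middle of its foot; not to be disturbed
- scraper: dough scraper with a wooden grip lying beyond the slab, blade 90 x 110 mm, 20 mm high, origin under its middle; not to be disturbed
- colomba_a: dove-shaped cake in a brown paper case, 190 x 150 x 62 mm, origin under its middle; not to be disturbed
- colomba_b: dove-shaped cake in a brown paper case, 190 x 150 x 62 mm, origin under its middle; not to be disturbed
- syrup_bottle: amber glass bottle, 68 mm across, 210 mm high, origin under its middle; not to be disturbed
- sugar_jar: jar with a red lid, 84 mm across, 100 mm high, origin under its middle; not to be disturbed
- mug: blue mug, 80 mm across, 90 mm high, origin under its middle; not to be disturbed
There are look-alikes about, which are no part of the job. What is shaped like the part that bears shim_near_left but pink or white is not meant.

How it is judged:
By the outcome, as a careful person would: the job done as asked, in the order asked, and still so for the second after the job is handed in, with the robot touching nothing.
It also fails if it takes over 58 s, if anything falls off the work surface, if the arm or the gripper's body presses on something with over 40 N, if the wrist force passes 120 N, or if a joint passes its speed limit or range.

ROBOT

A 6-joint arm with a two-finger parallel gripper is mounted at the origin on the work surface. World frame = base frame: x ahead of the robot, y to its left, z up, the work surface at z = 0. Lengths are in m, angles in degrees, forces in N, time in s.
With the tool pointing down it reaches from about 0.4 to 0.825 m from the base axis. Payload 7 kg.
Tool frame: the origin (TCP) lies at the centre of the arm's flange, where the gripper is bolted on; the fingertips stand 178 mm ahead of it and the grasp point (between the pads) lies 159 mm ahead of it (tip_reach is the distance from the TCP to the fingertips, in m); z points along the fingers, y is the line along which they close (so a half turn about z gives the same grasp; the last joint's range is limited). The gripper opens to 88 mm and grips with 3 to 60 N. Pads are 19 mm wide; open, the fingers measure 130 mm over their backs; the gripper's body (78 mm by 193 mm) begins 47 mm behind the grasp point.
Start: joints at [87.21, 20.546, 0.682, 0, -70.136, -16.507], TCP at [0.223, 0.637, 0.405] pointing down, gripper open.
Joint ranges: [-176.03, 176.03], [-82.01, 121.73], [-58.28, 71.71], [-173.87, 95.51], [-174.79, -0.11], [-173.66, 173.66]. Speed limits (degrees/s): [136.94, 136.94, 172.46, 180, 180, 180].

INTERFACE

Orientations are given as [roll, pitch, yaw] about the fixed x, y, z axes, in that order (R = Rz(yaw) Ry(pitch) Rx(roll)).
In Python, from plant import * gives the robot as it stands.
- The arm moves only by the shell command python3 -m handwheel 'ROWS'. ROWS is JSON, a list of rows, each a list of 7 numbers: the opening, from -1 (shut) to 1 (fully open), then the shift along the tool's x, y, z as a fraction of full scale, then the turn, a rotation vector about the tool's x, y, z as a fraction of full scale. A call has 1 to 5 rows; each row shifts and turns the commanded pose from where the row before left it, along the tool's axes as they then stand; what a row does not reach is not made up. Full scale, the value 1, is 0.025 m for a shift and 6 degrees for a turn. A row lasts 1/8 s, in which the tool goes at most 62.5 mm and 10.7 degrees, less where a joint would pass 70% of its speed; a pose out of reach is approached as far as the arm can. A call with a number of a shift or a turn outside -1 to 1 is refused whole. A call with a gripper value outside its range is refused whole. The fingers move at their own pace and stop on an object; the grip force is fixed at half the most. Time passes only in rows, so rows that do not move let the fingers close. It gives the time, the measured TCP pose, the force, the opening and the grip force at its end, in the units of the state.
- get_obs(): the state, without advancing time (a new reading comes with each control period).
- snapshot(name): name is "side" or "top" or "wrist"; returns a dict with "color" (420x560x3 uint8, red, green, blue), "fx", "fy", "cx", "cy" (pixels), "R" (3x3) and "t" (3): a world point X has camera coordinates R X + t; the wrist camera has in their place "tool_from_camera" (4x4, takes a point from camera to tool coordinates, whose origin is the TCP and whose axes are the flange's). Camera axes: x right, y down, z forward; pixel columns grow to the right and rows downward; lengths in m; the calibration is good to about 2 mm. The wrist camera is an equidistant fisheye: a pixel r from the principal point sees the ray r / f radians off the axis. A picture is of the moment at which its call begins: read the wrist's pose just before it. There is no depth.
- close_job(): hands the job in; it is judged then, once.
The state is a dict: "clock": time; "joint_pos": joint angles; "qvel": joint speeds; "tau": joint torques, N m; "tool_pos": TCP position; "orientation": TCP orientation; "force": force on the tool from outside, world axes, zero at the start; "moment": the same for the moment, N m; "opening": finger opening in m; "gripper_force": force on a finger pad.
Only numpy, scipy, OpenCV 4.12 (cv2) and the standard library are available. Lean on these libraries where they do the work, as an engineer would, in place of code of your own. Each camera call takes 0.05 s, during which the arm holds its last target. There are 200 camera calls.

## Working session

There is one attempt and no reset: what is moved stays moved. The work goes in short steps, Python scripts to look and compute and a shell command to move; the robot and the scene stay as the last step left them, time stands still between calls to the robot, and variables do not carry over. Pictures are saved under pics/ and viewed, at most 10 in all, crops included, and the job is handed in when it is done.

```bash
ls; mkdir -p pics; python3 - <<'E'
from plant import *
import cv2,numpy as np
o=get_obs();print({k:np.round(v,3).tolist() for k,v in o.items()})
for n in ("top","side"):
    s=snapshot(n);cv2.imwrite(f"pics/{n}0.png",s["color"][:,:,::-1]);np.savez(f"{n}.npz",**s)
    print(n,s["fx"],s["cx"],s["cy"],np.round(s["R"],3).tolist(),np.round(s["t"],3).tolist())
E
```

```text
pics
{'clock': 0.0, 'joint_pos': [87.209, 20.593, 0.634, -0.02, -70.135, -16.506], 'qvel': [-0.024, 0.026, -0.034, 0.075, 0.029, -0.045], 'tau': [-0.0, -58.272, 29.305, 6.997, 0.007, -0.0], 'tool_pos': [0.223, 0.637, 0.404], 'orientation': [179.905, -0.009, -19.303], 'force': [-0.715, -0.167, 0.702], 'moment': [0.03, -0.009, -0.061], 'gripper_force': 0.0, 'opening': 0.087}
top 414.4197448209507 278.57956791006535 203.6974361847439 [[0.016, -1.0, -0.012], [-0.996, -0.015, -0.09], [0.09, 0.014, -0.996]] [-0.013, 0.552, 1.197]
side 393.0088468518547 277.22187390205994 210.881082729655 [[0.854, -0.521, 0.0], [-0.294, -0.482, -0.825], [0.43, 0.705, -0.565]] [-0.48, 0.22, 0.967]
```

View pics/top0.png

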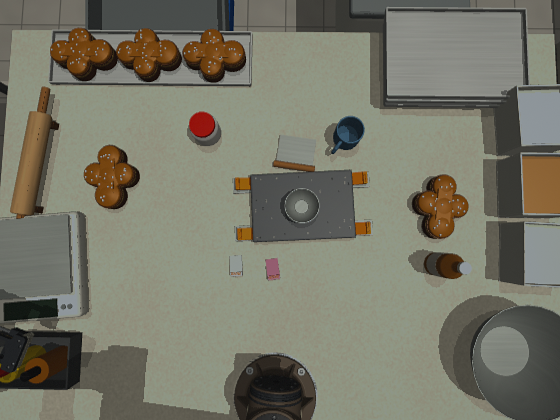

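View pics/side0.png

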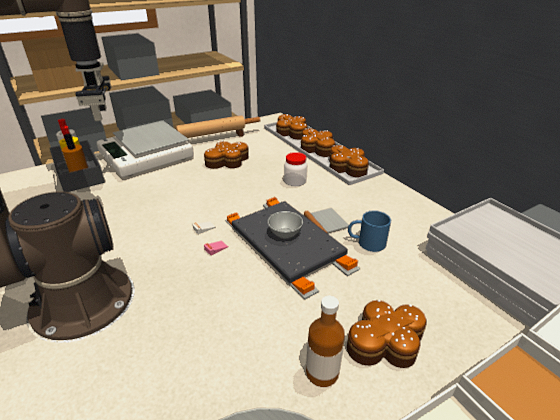

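The top view shows the slab around (302,205), with the bowl on it. The orange shims are at (242,184) far left, (245,233) near left, (360,178) far right and (364,228) near right. The small blocks at (272,268) pink and (236,265) white are look-alikes, so I won't touch them; the four orange ones on plates at the slab fit the description. The side view agrees, with the mug at (375,230) and the bottle at (325,345) away from the shims.

```bash
cat > h.py <<'E'
import numpy as np,cv2
def cast(s,uv,z):
    uv=np.atleast_2d(uv).astype(float);R,t=s["R"],s["t"]
    d=np.c_[(uv[:,0]-s["cx"])/s["fx"],(uv[:,1]-s["cy"])/s["fy"],np.ones(len(uv))]@R
    c=-R.T@t
    return c+d*((z-c[2])/d[:,2])[:,None]
E
python3 - <<'E'
from h import *
s=dict(np.load("top.npz"));im=s["color"]
hsv=cv2.cvtColor(im,cv2.COLOR_RGB2HSV)
roi=np.zeros(im.shape[:2],np.uint8);roi[160:255,225:380]=255
dark=((hsv[...,2]<110)&(hsv[...,1]<60)).astype(np.uint8)*255&roi
dark=cv2.morphologyEx(dark,cv2.MORPH_OPEN,np.ones((9,9)))
c=max(cv2.findContours(dark,0,1)[0],key=cv2.contourArea).reshape(-1,2)
p=cast(s,c,.0335)[:,:2]
r=cv2.minAreaRect((p*1000).astype(np.float32));print("slab",r,cv2.boxPoints(r).round(1).tolist())
org=((hsv[...,0]<20)&(hsv[...,1]>190)&(hsv[...,2]>150)).astype(np.uint8)*255&roi
for c in cv2.findContours(org,0,1)[0]:
    if cv2.contourArea(c)<30: continue
    q=c.reshape(-1,2);P=cast(s,q,.025)[:,:2]*1000
    print(cv2.boundingRect(c),cv2.contourArea(c),"y range",P[:,1].min().round(1),P[:,1].max().round(1),"x",P[:,0].min().round(1),P[:,0].max().round(1))
crop=im[155:260,220:385][:,:,::-1]
cv2.imwrite("pics/crop.png",cv2.resize(crop,None,fx=4.8,fy=4.8,interpolation=cv2.INTER_CUBIC))
E
```

```text
slab ((547.3948364257812, -70.73735046386719), (201.03392028808594, 305.2984313964844), 3.607130289077759) [[437.5, 75.30000305175781], [456.70001220703125, -229.39999389648438], [657.2999877929688, -216.8000030517578], [638.0999755859375, 87.9000015258789]]
```

View pics/crop.png

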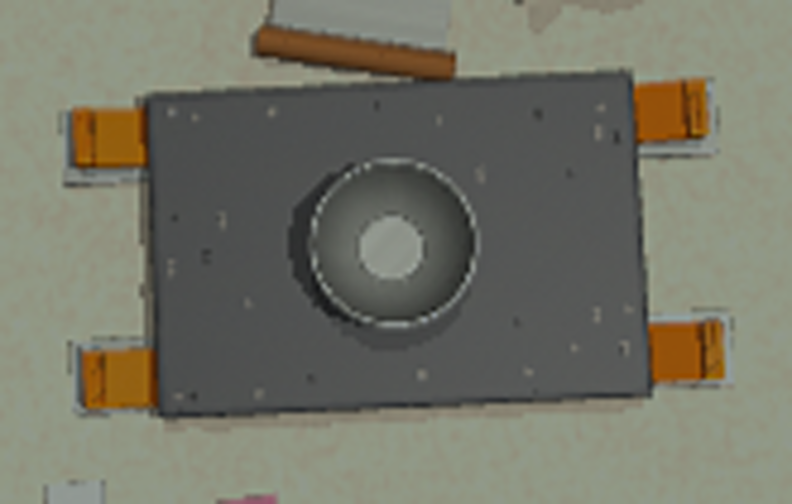

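The enlarged crop confirms it: four orange shims on plates, with their heels outward, two on each side of the slab. The heel faces are at crop x 70 and 82 (left) and x 708 and 725 (right). Slab yaw is about 3.5°. Next I refine the slab centre from its corners and check the heels against it.

```bash
cat >> h.py <<'E'
YAW=np.radians(3.6)
def ax(y=None):
    y=YAW if y is None else y
    return np.array([np.cos(y),np.sin(y)]),np.array([-np.sin(y),np.cos(y)])
E
python3 - <<'E'
from h import *
s=dict(np.load("top.npz"))
px=lambda l:np.array(l,float)/4.8+[220-.4,155-.4]
C=cast(s,px([(148,95),(631,72),(651,395),(161,414)]),.0335)[:,:2]*1000
print("corners FL FR NR NL",C.round(1).tolist(),"mean",C.mean(0).round(1))
print("sides",[np.linalg.norm(C[i]-C[(i+1)%4]).round(1) for i in range(4)])
e=[C[0]-C[1],C[3]-C[2]];f=[C[0]-C[3],C[1]-C[2]]
print("yaw",[np.degrees(np.arctan2(-v[0],v[1])).round(2) for v in e],[np.degrees(np.arctan2(v[1],v[0])).round(2) for v in f])
m=C.mean(0);X,Y=ax()
for n,h in dict(FL=(70,137),NL=(82,380),FR=(709,108),NR=(725,348)).items():
    w=cast(s,px([h]),.025)[0,:2]*1000-m;print(n,"slab xy",(w@X).round(1),(w@Y).round(1))
b=cast(s,px([(394,243)]),.0785)[0]*1000;print("bowl rim",b.round(1))
for n,(u,v,z) in dict(mug=(349,130,.09),jar=(203,124,.1),scraper=(294,165,.01)).items():
    print(n,(cast(s,[(u,v)],z)[0]*1000).round())
# side view of the same
from plant import get_obs
E
```

```text
corners FL FR NR NL [[636.8, 79.9], [655.1, -216.2], [457.9, -228.2], [441.8, 67.8]] mean [547.9 -74.2]
sides [np.float64(296.6), np.float64(197.6), np.float64(296.4), np.float64(195.4)]
yaw [np.float64(3.54), np.float64(3.11)] [np.float64(3.56), np.float64(3.49)]
FL slab xy 76.0 198.1
NL slab xy -74.0 196.3
FR slab xy 74.8 -196.4
NR slab xy -73.1 -196.3
bowl rim [543.8 -70.2  78.5]
mug [ 758. -201.   90.]
jar [768. 211. 100.]
scraper [671. -49.  10.]
```

```bash
python3 -m handwheel '[[-1,0,0,0,0,0,-0.95],[-1,0,0,0,0,0,-0.95],[-1,0,0,0,0,0,-0.95],[-1,0,0,0,0,0,-0.95],[-1,0,1,0,0,0,0]]'
python3 -m handwheel '[[-1,0.4,1,0,0,0,0],[-1,0.4,1,0,0,0,0],[-1,0.4,1,0,0,0,0],[-1,0.4,1,0,0,0,0],[-1,0.4,1,0,0,0,0]]'
python3 -m handwheel '[[-1,0.4,1,0,0,0,0],[-1,0.4,1,0,0,0,0],[-1,0.4,1,0,0,0,0],[-1,0.4,1,0,0,0,0],[-1,0.4,1,0,0,0,0]]'
python3 -m handwheel '[[-1,0.4,1,0,0,0,0],[-1,0.4,1,0,0,0,0],[-1,0.4,1,0,0,0,0],[-1,0.4,1,0,0,0,0],[-1,0.4,1,0,0,0,0]]'
python3 -m handwheel '[[-1,0.4,1,0.6,0,0,0],[-1,0.4,1,0.6,0,0,0],[-1,0.4,1,0.6,0,0,0],[-1,0.4,1,0.6,0,0,0],[-1,0.4,1,0.6,0,0,0]]'
cat > w.py <<'E'
from h import *
from plant import get_obs
from scipy.spatial.transform import Rotation as Rn
C=np.array([547.,-73.]);Y0=np.radians(3.5)
o=get_obs();p=np.array(o["tool_pos"])*1000;R=Rn.from_euler("xyz",o["orientation"],degrees=True)
tip=p+178*R.as_matrix()[:,2];X,Y=ax(Y0)
print("t",round(o["clock"],2),"slab xy",((tip[:2]-C)@X).round(1),((tip[:2]-C)@Y).round(1),"tip z",tip[2].round(1),"rpy",np.round(o["orientation"],2),"F",np.round(o["force"],2),"open",round(o["opening"],4))
E
python3 w.py
```

```text
clock: 0.72
tool_pos: [0.2244, 0.6127, 0.4033]
orientation: [179.9, 0.0, 3.6]
force: [-0.1, -0.4, 0.0]
opening: 0.043
gripper_force: 0.0
clock: 1.35
tool_pos: [0.2827, 0.4891, 0.4045]
orientation: [180.0, 0.0, 3.5]
force: [-0.0, 0.4, -0.2]
opening: 0.0008
gripper_force: 0.0
clock: 1.98
tool_pos: [0.3404, 0.367, 0.4047]
orientation: [-180.0, -0.0, 3.5]
force: [1.1, -0.2, -0.2]
opening: 0.0007
gripper_force: 0.0
clock: 2.6
tool_pos: [0.3976, 0.2452, 0.4047]
orientation: [-180.0, -0.0, 3.5]
force: [0.5, 0.6, -0.1]
opening: 0.0003
gripper_force: 0.0
clock: 3.22
tool_pos: [0.455, 0.1236, 0.3293]
orientation: [-180.0, -0.0, 3.5]
force: [1.1, 0.0, 1.0]
opening: 0.0001
gripper_force: 0.0
t 3.23 slab xy -79.8 201.8 tip z 151.3 rpy [-1.7999e+02 -2.0000e-02  3.5000e+00] F [1.1  0.03 1.01] open 0.0001
```

```bash
python3 -m handwheel '[[-1,0.2,0.96,0.4,0,0,0],[-1,0.2,0.96,0.6,0,0,0],[-1,0.2,0.96,0.8,0,0,0],[-1,0,0,1,0,0,0],[-1,0,0,1,0,0,0]]' >/dev/null
python3 -m handwheel '[[-1,0,0,0.5,0,0,0],[-1,0,0,0,0,0,0]]'
python3 - <<'E'
from plant import *
import cv2
s=snapshot("wrist");cv2.imwrite("pics/w1.png",s["color"][:,:,::-1])
E
python3 w.py
```

```text
clock: 4.1
tool_pos: [0.474, 0.0539, 0.2217]
orientation: [180.0, 0.1, 3.5]
force: [0.2, 0.5, 0.8]
opening: 0.0003
gripper_force: 0.0
t 4.15 slab xy -64.8 131.3 tip z 44.4 rpy [1.7998e+02 1.0000e-02 3.5100e+00] F [-1.01 -0.42  0.16] open 0.0006
```

View pics/w1.png

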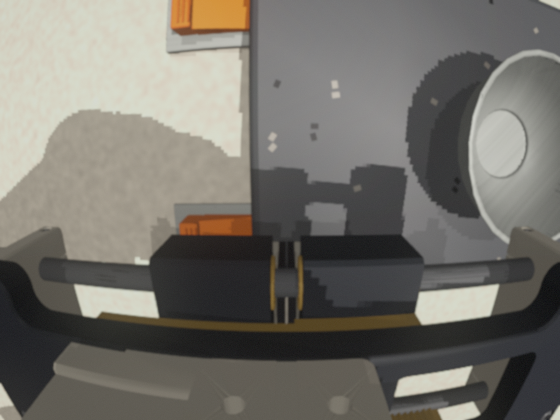

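The wrist view shows the closed fingertips around (285,280), just inside the slab's left edge (column 250). The near-left shim is at (215,225) and the bowl is well clear at (510,145). Now I press with small steps.

```bash
python3 -m handwheel '[[-1,0,0.05,0.32,0,0,0],[-1,0,0,0,0,0,0]]'|grep -E "pos|force: \["
for i in 1; do
python3 -m handwheel '[[-1,0,0,0.04,0,0,0],[-1,0,0,0,0,0,0]]'|grep -E "pos|force: \["
python3 -m handwheel '[[-1,0,0,0.04,0,0,0],[-1,0,0,0,0,0,0]]'|grep -E "pos|force: \["
python3 -m handwheel '[[-1,0,0,0.04,0,0,0],[-1,0,0,0,0,0,0]]'|grep -E "pos|force: \["
python3 -m handwheel '[[-1,0,0,0.04,0,0,0],[-1,0,0,0,0,0,0]]'|grep -E "pos|force: \["
done; python3 w.py
```

```text
tool_pos: [0.4741, 0.053, 0.2141]
force: [-0.4, -0.1, 0.9]
tool_pos: [0.4743, 0.0531, 0.2133]
force: [-1.2, 0.0, -0.2]
tool_pos: [0.4742, 0.0531, 0.2121]
force: [0.9, 0.3, -0.3]
tool_pos: [0.4743, 0.0531, 0.2112]
force: [-0.3, -0.6, 0.6]
tool_pos: [0.4742, 0.0531, 0.2101]
force: [-0.7, 1.6, 1.3]
t 5.4 slab xy -65.0 130.3 tip z 32.1 rpy [-180.     0.     3.5] F [-0.74  1.56  1.33] open -0.0002
```

```bash
python3 -m handwheel '[[-1,0,0,0.04,0,0,0],[-1,0,0,0,0,0,0]]'|grep -E "pos|force: \["
python3 -m handwheel '[[-1,0,0,0.04,0,0,0],[-1,0,0,0,0,0,0]]'|grep -E "pos|force: \["
python3 -m handwheel '[[-1,0,0,0.04,0,0,0],[-1,0,0,0,0,0,0]]'|grep -E "pos|force: \["; python3 w.py
```

```text
tool_pos: [0.4741, 0.0531, 0.2092]
force: [-2.3, 1.3, 3.9]
tool_pos: [0.4741, 0.0531, 0.2085]
force: [-4.3, 2.1, 9.7]
tool_pos: [0.4741, 0.0531, 0.2082]
force: [-8.6, 3.5, 19.9]
t 6.15 slab xy -65.1 130.4 tip z 30.2 rpy [ 1.80e+02 -1.00e-02  3.53e+00] F [-8.59  3.49 19.87] open 0.0005
```

```bash
cat > sv.py <<'E'
import sys,cv2
from plant import *
for n in ("side","wrist"):
    cv2.imwrite(f"pics/{sys.argv[1]}_{n}.png",snapshot(n)["color"][:,:,::-1])
E
python3 sv.py NL
python3 -m handwheel '[[-1,0,0,-0.4,0,0,0],[-1,0.3,0,-0.4,0,0,0],[-1,1,0,0,0,0,0],[-1,1,0,0,0,0,0],[-1,1,0,0,0,0,0]]'|grep -E "pos|force: \["
python3 -m handwheel '[[-1,1,0,0,0,0,0],[-1,0.9,0,0,0,0,0],[-1,0,0,0.4,0,0,0],[-1,0,0,0.16,0,0,0],[-1,0,0,0,0,0,0]]'|grep -E "pos|force: \["
python3 w.py
```

```text
tool_pos: [0.558, 0.0581, 0.2276]
force: [-0.6, 0.3, -0.2]
tool_pos: [0.6035, 0.0608, 0.2128]
force: [0.2, 0.3, 0.1]
t 7.5 slab xy 64.3 130.1 tip z 34.8 rpy [1.7998e+02 6.0000e-02 3.5100e+00] F [0.15 0.27 0.08] open 0.0002
```

```bash
python3 -m handwheel '[[-1,0,0,0.04,0,0,0],[-1,0,0,0,0,0,0]]'|grep -E "pos|force: \["
python3 -m handwheel '[[-1,0,0,0.04,0,0,0],[-1,0,0,0,0,0,0]]'|grep -E "pos|force: \["
python3 -m handwheel '[[-1,0,0,0.04,0,0,0],[-1,0,0,0,0,0,0]]'|grep -E "pos|force: \["
python3 w.py
```

```text
tool_pos: [0.6038, 0.0611, 0.2124]
force: [0.6, -0.3, -0.2]
tool_pos: [0.604, 0.0611, 0.2119]
force: [-2.1, 0.1, 5.3]
tool_pos: [0.6039, 0.0611, 0.2117]
force: [-4.7, 0.5, 13.5]
t 8.25 slab xy 65.2 130.4 tip z 33.7 rpy [-1.80e+02 -5.00e-02  3.54e+00] F [-4.7   0.54 13.48] open 0.0006
```

Near left gave way: it dipped about 3 mm, to z 30.2, while far left stopped dead at 33.7. So near left is the loose corner. I go round to its shim's outer side.

```bash
python3 -m handwheel '[[-1,0,0,-0.5,0,0,0],[-1,0,0,-0.6,0,0,0],[-1,-0.92,-0.9,0,0,0,0],[-1,-0.92,-0.9,0,0,0,0],[-1,-0.92,-0.9,0,0,0,0]]'|grep -E "pos|force: \["
python3 -m handwheel '[[-1,-0.92,-0.9,0,0,0,0],[-1,-0.92,-0.9,0,0,0,0],[-1,-0.92,0,0,0,0,0],[-1,0,0,0,0,0,0]]'|grep -E "pos|force: \["
python3 w.py
python3 - <<'E'
from plant import *
import cv2,numpy as np
s=snapshot("top");np.savez("top2.npz",**s)
s=snapshot("wrist");print(s["fx"],s["cx"],s["cy"],np.round(s["tool_from_camera"],3).tolist());np.savez("wrist2.npz",**s)
cv2.imwrite("pics/w2.png",s["color"][:,:,::-1])
E
```

```text
tool_pos: [0.5305, 0.1247, 0.2386]
force: [-0.7, 0.2, 0.3]
tool_pos: [0.4583, 0.165, 0.2386]
force: [0.5, 0.6, 1.2]
t 9.38 slab xy -73.9 243.1 tip z 60.6 rpy [-1.7997e+02 -2.0000e-02  3.5800e+00] F [0.52 0.58 1.17] open 0.0007
325.19226210127806 286.0792254074137 207.9501316542058 [[-0.001, -0.965, -0.262, 0.07], [1.0, -0.001, 0.0, 0.002], [-0.001, -0.262, 0.965, 0.021], [0.0, 0.0, 0.0, 1.0]]
```

View pics/w2.png

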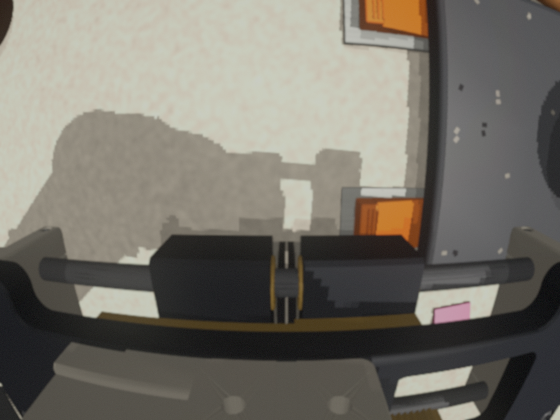

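The wrist view shows the near-left shim's heel with its far outer top corner around (358,199). The fingers, at (285,280), are clear on its outer side. I'll cast that corner to check x alignment.

```bash
python3 - <<'E'
from h import *
from w import p,R,C,X,Y
s=dict(np.load("wrist2.npz"));T=s["tool_from_camera"]
def wc(u,v,z):
    d=np.array([u-s["cx"],v-s["cy"]])/s["fx"];th=np.hypot(*d)
    r=np.r_[d/th*np.sin(th),np.cos(th)]
    r=R.as_matrix()@T[:3,:3]@r;o=p/1000+R.as_matrix()@T[:3,3]
    w=(o+r*(z-o[2])/r[2])[:2]*1000-C;return (w@X).round(1),(w@Y).round(1)
hsv=cv2.cvtColor(s["color"],cv2.COLOR_RGB2HSV)
m=((hsv[...,0]<20)&(hsv[...,1]>180)&(hsv[...,2]>120)).astype(np.uint8);m[:150]=0;m[:,430:]=0;m[:,:300]=0;m[236:]=0
c=max(cv2.findContours(m,0,1)[0],key=cv2.contourArea);print(cv2.boundingRect(c))
x,y,w,h=cv2.boundingRect(c)
for u,v in ((x,y),(x+22,y),(358,199)): print(u,v,wc(u,v,.023),wc(u,v,.027))
print("slab far-left corner check: slab edge at row 150",wc(434,150,.0335))
E
```

```text
t 9.47 slab xy -72.2 243.3 tip z 60.5 rpy [-1.7995e+02 -8.0000e-02  3.5500e+00] F [ 0.88 -0.3  -0.39] open 0.0004
(360, 199, 62, 37)
360 199 (np.float64(-48.9), np.float64(194.7)) (np.float64(-48.0), np.float64(195.6))
382 199 (np.float64(-48.9), np.float64(180.1)) (np.float64(-47.9), np.float64(181.4))
358 199 (np.float64(-48.9), np.float64(196.0)) (np.float64(-48.0), np.float64(196.9))
slab far-left corner check: slab edge at row 150 (np.float64(-15.4), np.float64(151.2))
```

```bash
python3 -m handwheel '[[-1,0.08,0,0.6,0,0,0],[-1,0,0,0.7,0,0,0],[-1,0,0,0.5,0,0,0],[-1,0,0,0.2,0,0,0],[-1,0,0,0,0,0,0]]'|grep -E "pos|force: \["
python3 -m handwheel '[[-1,0,0.4,0,0,0,0],[-1,0,0.4,0,0,0,0],[-1,0,0.12,0,0,0,0],[-1,0,0,0,0,0,0]]'|grep -E "pos|force: \["
python3 w.py
python3 -m handwheel '[[-1,0,0.08,0,0,0,0],[-1,0,0,0,0,0,0]]'|grep -E "pos|force: \["
python3 -m handwheel '[[-1,0,0.08,0,0,0,0],[-1,0,0,0,0,0,0]]'|grep -E "pos|force: \["
python3 -m handwheel '[[-1,0,0.08,0,0,0,0],[-1,0,0,0,0,0,0]]'|grep -E "pos|force: \["
python3 w.py
```

```text
tool_pos: [0.4615, 0.1649, 0.1872]
force: [-1.0, -1.2, -0.4]
tool_pos: [0.4628, 0.1416, 0.1879]
force: [-1.0, -0.2, -0.9]
t 10.6 slab xy -70.8 219.4 tip z 9.9 rpy [-1.7998e+02 -3.0000e-02  3.4600e+00] F [-0.99 -0.22 -0.91] open 0.0003
tool_pos: [0.4629, 0.14, 0.1877]
force: [0.6, 0.5, 0.2]
tool_pos: [0.463, 0.138, 0.1876]
force: [-0.2, 0.5, -0.7]
tool_pos: [0.4631, 0.1359, 0.1876]
force: [-0.5, 0.6, -1.0]
t 11.35 slab xy -71.0 213.6 tip z 9.6 rpy [1.8e+02 1.0e-02 3.5e+00] F [-0.48  0.65 -0.99] open 0.0004
```

```bash
for i in 1; do
python3 -m handwheel '[[-1,0,0.08,0,0,0,0],[-1,0,0,0,0,0,0]]'|grep -E "pos|force: \["
python3 -m handwheel '[[-1,0,0.08,0,0,0,0],[-1,0,0,0,0,0,0]]'|grep -E "pos|force: \["
python3 -m handwheel '[[-1,0,0.08,0,0,0,0],[-1,0,0,0,0,0,0]]'|grep -E "pos|force: \["
done
python3 w.py
python3 sv.py push1
python3 - <<'E'
import cv2
a=cv2.imread("pics/push1_side.png")[170:310,180:380];cv2.imwrite("pics/c1.png",cv2.resize(a,None,fx=3.9,fy=3.9,interpolation=cv2.INTER_CUBIC))
E
```

```text
tool_pos: [0.4632, 0.1339, 0.1877]
force: [0.3, 0.5, -0.6]
tool_pos: [0.4634, 0.1319, 0.1877]
force: [-0.1, 0.7, -0.9]
tool_pos: [0.4635, 0.1299, 0.1876]
force: [0.8, 0.4, -0.6]
t 12.1 slab xy -71.0 207.6 tip z 9.6 rpy [1.8e+02 1.0e-02 3.5e+00] F [ 0.75  0.37 -0.65] open 0.0005
```

View pics/push1_wrist.png

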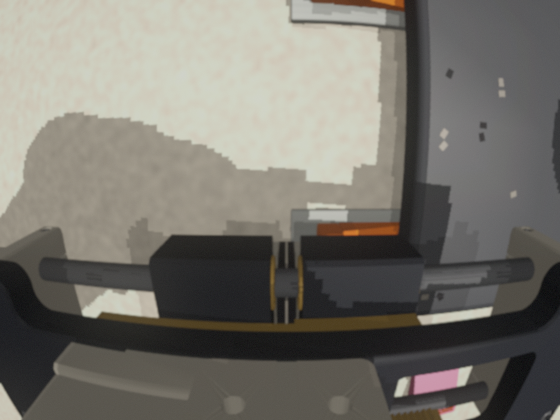

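The wrist view shows the shim's heel corner at (318,225), and the fingertips at column 287 have not reached it yet. The tips are thinner than the backs, so I carry on.

```bash
python3 -m handwheel '[[-1,0,0.08,0,0,0,0],[-1,0,0,0,0,0,0]]'|grep -E "pos|force: \["
python3 -m handwheel '[[-1,0,0.08,0,0,0,0],[-1,0,0,0,0,0,0]]'|grep -E "pos|force: \["
python3 -m handwheel '[[-1,0,0.08,0,0,0,0],[-1,0,0,0,0,0,0]]'|grep -E "pos|force: \["
python3 -m handwheel '[[-1,0,0.08,0,0,0,0],[-1,0,0,0,0,0,0]]'|grep -E "pos|force: \["
python3 w.py
```

```text
tool_pos: [0.4636, 0.1279, 0.1877]
force: [-0.3, 0.2, 0.1]
tool_pos: [0.4637, 0.1259, 0.1877]
force: [-0.0, 0.1, 0.3]
tool_pos: [0.4639, 0.1239, 0.1877]
force: [-0.2, 0.1, 0.1]
tool_pos: [0.464, 0.1219, 0.1876]
force: [-0.1, -0.0, 0.0]
t 13.2 slab xy -71.0 199.6 tip z 9.6 rpy [1.80e+02 1.00e-02 3.49e+00] F [-0.05 -0.    0.04] open 0.0006
```

```bash
python3 sv.py push2
python3 - <<'E'
import cv2,numpy as np
f=lambda n:cv2.resize(cv2.imread(n)[195:295,195:295],None,fx=4,fy=4,interpolation=cv2.INTER_CUBIC)
g=cv2.resize(cv2.imread("pics/push2_wrist.png")[180:280,270:430],None,fx=2.5,fy=2.5)
a=f("pics/push2_side.png");cv2.imwrite("pics/c2.png",np.hstack([a,np.vstack([g,0*g[:150]])]))
E
```

```text
(no output)
```

View pics/c2.png

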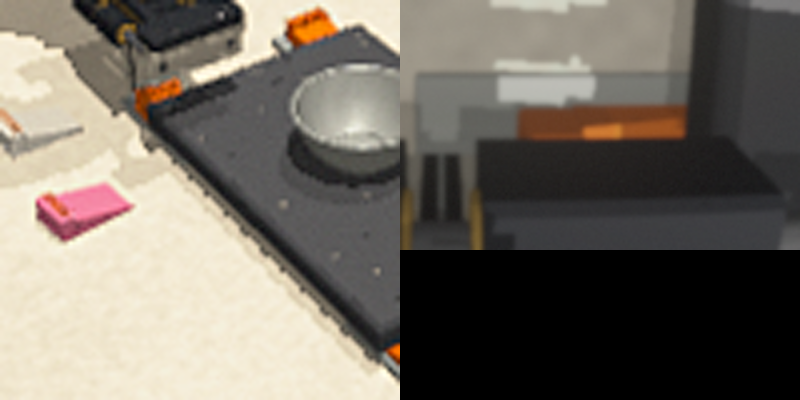

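The shim is moving with the finger: its heel edge stayed at column 318 while the plate edge shifted from 292 to 276. By finger thickness (21 mm) the heel should be near 179 mm. I continue in small steps until it is tight.

```bash
python3 -m handwheel '[[-1,0,0.04,0,0,0,0],[-1,0,0,0,0,0,0]]'|grep -E "pos|force: \["
python3 -m handwheel '[[-1,0,0.04,0,0,0,0],[-1,0,0,0,0,0,0]]'|grep -E "pos|force: \["
python3 -m handwheel '[[-1,0,0.04,0,0,0,0],[-1,0,0,0,0,0,0]]'|grep -E "pos|force: \["
python3 w.py
```

```text
tool_pos: [0.464, 0.121, 0.1877]
force: [0.9, 0.9, -0.2]
tool_pos: [0.4641, 0.12, 0.1877]
force: [-0.1, 0.3, 0.5]
tool_pos: [0.4642, 0.119, 0.1877]
force: [-0.1, -0.3, -0.5]
t 14.05 slab xy -70.9 196.7 tip z 9.7 rpy [180.   -0.    3.5] F [-0.09 -0.32 -0.52] open 0.0005
```

```bash
python3 -m handwheel '[[-1,0,0.04,0,0,0,0],[-1,0,0,0,0,0,0]]'|grep -E "pos|force: \["
python3 -m handwheel '[[-1,0,0.04,0,0,0,0],[-1,0,0,0,0,0,0]]'|grep -E "pos|force: \["
python3 w.py
python3 - <<'E'
from plant import *
from h import *
s=snapshot("wrist");cv2.imwrite("pics/p3.png",s["color"][:,:,::-1])
for n in ("w2","push1_wrist","push2_wrist","p3"):
    h=cv2.cvtColor(cv2.imread(f"pics/{n}.png"),cv2.COLOR_BGR2HSV)
    m=(h[...,0]<20)&(h[...,1]>180)&(h[...,2]>100)
    r=[np.flatnonzero(m[k,300:430])+300 for k in (228,231,233)]
    print(n,[(a.min(),a.max(),len(a)) for a in r if len(a)])
E
```

```text
tool_pos: [0.4643, 0.1181, 0.1877]
force: [-0.5, 1.2, -0.6]
tool_pos: [0.4645, 0.1175, 0.1877]
force: [-1.2, 5.0, -1.2]
t 14.55 slab xy -70.6 195.3 tip z 9.7 rpy [-1.7995e+02 -4.0000e-02  3.5000e+00] F [-1.17  5.02 -1.22] open 0.0005
w2 [(np.int64(359), np.int64(419), 61), (np.int64(359), np.int64(418), 60), (np.int64(359), np.int64(418), 60)]
push1_wrist [(np.int64(356), np.int64(397), 39), (np.int64(343), np.int64(397), 55), (np.int64(329), np.int64(397), 60)]
push2_wrist [(np.int64(352), np.int64(383), 29), (np.int64(342), np.int64(383), 42), (np.int64(325), np.int64(382), 47)]
p3 [(np.int64(354), np.int64(374), 17), (np.int64(343), np.int64(374), 32), (np.int64(329), np.int64(374), 35)]
```

```bash
python3 -m handwheel '[[-1,0,0.03,0,0,0,0],[-1,0,0,0,0,0,0]]'|grep -E "pos|force: \["
python3 -m handwheel '[[-1,0,0.02,0,0,0,0],[-1,0,0,0,0,0,0]]'|grep -E "pos|force: \["
python3 w.py
```

```text
tool_pos: [0.4646, 0.1171, 0.1878]
force: [-1.8, 6.8, -1.2]
tool_pos: [0.4647, 0.1168, 0.1878]
force: [-1.8, 9.5, -1.0]
t 15.1 slab xy -70.3 194.8 tip z 9.8 rpy [-1.799e+02 -9.000e-02  3.500e+00] F [-1.78  9.48 -1.  ] open 0.0004
```

```bash
python3 -m handwheel '[[-1,0,0.02,0,0,0,0],[-1,0,0,0,0,0,0],[-1,0,0,0,0,0,0]]'|grep -E "pos|force: \["
python3 w.py
python3 -m handwheel '[[-1,0,-0.3,0,0,0,0],[-1,0,-0.8,0,0,0,0],[-1,0,-0.6,0,0,0,0],[-1,0,0,-1,0,0,0],[-1,0,0,-1,0,0,0]]'|grep -E "pos|force: \["
python3 -m handwheel '[[-1,0,0.8,0,0,0,0],[-1,0.1,1,0,0,0,0],[-1,0.1,1,0,0,0,0],[-1,0,1,0,0,0,0],[-1,0,0.5,0,0,0,0]]'|grep -E "pos|force: \["
python3 w.py
```

```text
tool_pos: [0.4648, 0.1166, 0.1878]
force: [-3.3, 11.3, -1.0]
t 15.47 slab xy -70.2 194.7 tip z 9.8 rpy [-1.7987e+02 -1.0000e-01  3.5100e+00] F [-3.26 11.29 -1.03] open 0.0006
tool_pos: [0.4616, 0.1587, 0.2379]
force: [0.0, 0.0, 0.4]
tool_pos: [0.4729, 0.0496, 0.237]
force: [-0.4, 1.3, 0.7]
t 16.73 slab xy -66.7 126.8 tip z 59.0 rpy [1.7997e+02 8.0000e-02 3.4400e+00] F [-0.38  1.29  0.72] open 0.0004
```

```bash
python3 -m handwheel '[[-1,0.06,-0.12,0.5,0,0,0],[-1,0,0,0.4,0,0,0],[-1,0,0,0.06,0,0,0],[-1,0,0,0,0,0,0]]'|grep -E "pos|force: \["
python3 -m handwheel '[[-1,0,0,0.04,0,0,0],[-1,0,0,0,0,0,0]]'|grep -E "pos|force: \["
python3 -m handwheel '[[-1,0,0,0.04,0,0,0],[-1,0,0,0,0,0,0]]'|grep -E "pos|force: \["
python3 w.py
```

```text
tool_pos: [0.4747, 0.0542, 0.2134]
force: [-0.1, -0.2, -0.4]
tool_pos: [0.4747, 0.054, 0.2129]
force: [-0.1, -0.5, 0.0]
tool_pos: [0.4748, 0.0539, 0.212]
force: [-0.9, -0.3, 4.2]
t 17.73 slab xy -64.3 131.1 tip z 34.0 rpy [-1.7999e+02 -3.0000e-02  3.5100e+00] F [-0.88 -0.32  4.22] open 0.0004
```

Contact comes at z 34 this time. Now I press firmly.

```bash
python3 -m handwheel '[[-1,0,0,0.04,0,0,0],[-1,0,0,0,0,0,0]]'|grep -E "pos|force: \["
python3 -m handwheel '[[-1,0,0,0.03,0,0,0],[-1,0,0,0,0,0,0]]'|grep -E "pos|force: \["
python3 -m handwheel '[[-1,0,0,0.02,0,0,0],[-1,0,0,0,0,0,0],[-1,0,0,0,0,0,0]]'|grep -E "pos|force: \["
python3 w.py
```

```text
tool_pos: [0.4748, 0.0539, 0.2118]
force: [-5.8, 1.3, 16.7]
tool_pos: [0.4747, 0.0539, 0.2117]
force: [-8.9, 0.6, 24.8]
tool_pos: [0.4747, 0.0539, 0.2116]
force: [-10.2, 1.4, 31.1]
t 18.6 slab xy -64.2 131.2 tip z 33.6 rpy [-1.7999e+02 -7.0000e-02  3.5500e+00] F [-10.24   1.37  31.12] open 0.0009
```

The corner is solid: it holds 31 N at z 33.6 (before, it sagged to 30.2). I lift off, clear the view and check.

```bash
python3 -m handwheel '[[-1,0,0,-0.5,0,0,0],[-1,0,0,-1,0,0,0],[-1,0,0,-1,0,0,0],[-1,0,0,-1,0,0,0],[-1,0,0,-1,0,0,0]]'|grep -E "pos|force: \["
python3 -m handwheel '[[-1,-0.4,-1,-1,0,0,0],[-1,-0.4,-1,-1,0,0,0],[-1,-0.4,-1,0,0,0,0],[-1,-0.4,-1,0,0,0,0],[-1,-0.4,-1,0,0,0,0]]'|grep -E "pos|force: \["
python3 -m handwheel '[[-1,-0.4,-1,0,0,0,0],[-1,-0.4,-1,0,0,0,0],[-1,-0.4,-1,0,0,0,0],[-1,-0.4,-1,0,0,0,0],[-1,0,0,0,0,0,0]]'|grep -E "pos|force: \["
python3 - <<'E'
from plant import *
from h import *
s=snapshot("top");a=dict(np.load("top.npz"))["color"]
f=lambda i:cv2.resize(i[155:260,220:385][:,:,::-1],None,fx=4.8,fy=2.85,interpolation=cv2.INTER_CUBIC)
cv2.imwrite("pics/end.png",np.vstack([f(a),f(s["color"])])[:600])
E
```

```text
tool_pos: [0.4745, 0.0537, 0.3228]
force: [0.8, 0.2, 0.2]
tool_pos: [0.4166, 0.1761, 0.3721]
force: [0.2, 0.0, 0.0]
tool_pos: [0.3706, 0.274, 0.372]
force: [0.6, -0.7, -0.2]
```

View pics/end.png

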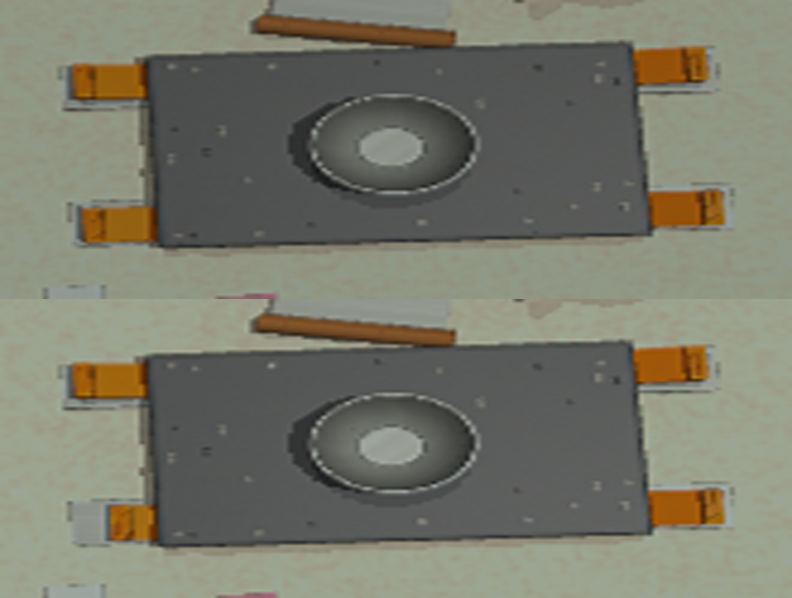

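The after picture (lower half) shows the near-left heel moved from column 82 to 109, about 17 mm in and still square. The other three shims, the bowl and the scraper are unchanged.

```bash
python3 -c "
from plant import *
print(close_job())"
```

```text
the job is handed in; nothing more can be done
None
```

The near-left corner was the loose one: I pushed its shim in about 17 mm until tight, the corner then held 31 N without giving, and the job is handed in; I pressed only the two left corners, and the other shims and the bowl look unmoved.

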